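# Move the battery pack from the charger to the torque tester

### The arm

A 7-joint arm with a two-finger parallel gripper is mounted at the origin on the work surface. World frame = base frame: x ahead of the robot, y to its left, z up, the work surface at z = 0. Lengths are in m, angles in rad, forces in N, time in s.
With the tool pointing down it reaches from about 0.35 to 0.9 m from the base axis. Payload 8.1 kg.
Tool frame: the origin (TCP) lies at the very end of the fingers, on their centre line; the grasp point (between the pads) lies 19 mm behind it; y points along the fingers, x is the direction in which the jaws open and shut, and the axes are right-handed (so a half turn about y gives the same grasp; the last joint's range is limited). The gripper opens to 92 mm and grips with 3 to 60 N. Pads are 19 mm wide; open, the fingers measure 130 mm over their backs; the gripper's body (75 mm by 190 mm) begins 47 mm behind the grasp point.
Start: joints at [1.093, 0.434, 0.025, 1.573, -0.012, 1.134, -0.075], TCP at [0.229, -0.582, 0.227] pointing down, gripper open.
Joint ranges: [-2.62, 2.62], [-0.44, 2.09], [-1.27, 1.32], [0.08, 2.57], [-1.32, 4.46], [0.12, 2], [-2.74, 2.74]. Speed limits (rad/s): [2.22, 2.22, 3.01, 3.01, 3.14, 3.14, 3.14].

### API

Orientations are given as a rotation vector (axis times angle).
In Python, from cell import arm, imaging gives the robot as it stands. The module is installed in compiled form; this text tells all that it offers.
- The arm moves only by the tool send_rows, never from a script. Its argument "steps" is a list of rows, each a list of 5 numbers: the opening, from 0 (shut) to 1 (fully open), then the shift along the tool's x, y, z in cm, then the turn about the tool's y in rad. In form: [[jaw, x, y, z, roll], ...]. A call has 1 to 20 rows; each row is the pose to reach, as a shift and turn from the pose commanded when the call began, along the tool's axes at that moment; what a row does not reach only later rows make up. A row lasts 1/8 s, in which the tool goes at most 62.5 mm and 10.7 degrees, less where a joint would pass 70% of its speed; a pose out of reach is approached as far as the arm can. A call with a gripper value outside its range is refused whole. The fingers move at their own pace and stop on an object; "squeeze" is the grip in N (left out, the last holds). Time passes only in rows, so rows that repeat a pose let the fingers close. It gives the time, the measured TCP pose, the force and the opening at its end, in the units of the state.
- arm.observe(): the state, without advancing time (a new reading comes with each control period).
- imaging.get_image(name): name is "scene" or "top" or "wrist"; returns the picture (400x640x3 uint8, blue, green, red); there is no depth.
- imaging.camera_params(name): a dict with "camera_matrix" (3x3 intrinsics, pixels), "position" and "orientation" of the camera in the world; the wrist camera has in their place "mount" (4x4, takes a point from camera to tool coordinates, whose origin is the TCP and whose axes are the tool frame's). Camera axes: x right, y down, z forward; pixel columns grow to the right and rows downward; lengths in m; the calibration is good to about 2 mm. A picture is of the moment at which its call begins: read the wrist's pose just before it. camera_params takes no time and is no camera call.
- arm.sign_off(): hands the job in, once; it reports no verdict.
The state is a dict: "clock": time; "joints": joint angles; "dq": joint speeds; "joint_efforts": joint torques, N m; "position": TCP position; "ee_rot": TCP orientation; "force": force on the tool from outside, world axes, zero at the start; "ft_torque": the same for the moment, N m; "width": opening from 0.0 (shut) to 1.0 (fully open).
Only numpy, scipy, OpenCV 4.12 (cv2) and the standard library are available. Lean on these libraries where they do the work, as an engineer would, in place of code of your own. Each camera call takes 0.05 s, during which the arm holds its last target.

### The job

The charged battery pack is held down in the charger: press it to release it, take it out and stand it in the empty slot of the torque tester, then press it down until the catch holds it there and leave it. Feel your way at the end of the push and never ram either machine; leave the charger's carriage up and the other things on the bench where they are.

Things in the scene. Friction and masses are not known exactly. Their poses are not given: they have to be found in the camera images.
- pack_mid (a point): the battery pack: a plain black block 60 (its x) x 34 (its y) x 90 high (its z), 0.21 to 0.42 kg, the same at both ends. This point is its centre, 45 below its flat top. At the start it is held down in the charger, top 9 above the charger's rim, too little to grip; once released its top stands 35.5 above the rim and it can be taken from above by its 34 mm width.
- charger: the battery charger: a plain grey block 120 (x) x 100 (y) x 105 high with vent slits, nothing in front of it, a slot in its flat top. Fixed to the bench; takes at most 35 N. Origin: on the bench under the slot's centre; x runs along the slot's long side, away from the robot.
- charger_mouth (a point): centre of the charger's slot at rim level (its flat top, 105 above the bench). Axes as the charger. Slot as in the tester.
- charger_catch (a joint): how far the sprung carriage under the pack is pressed down (m): 0 up (released), 0.0265 held by the catch, 0.0323 at the rubber stop. A push-push catch: when it is held, pressing past about 0.0307 and then lifting off releases it, and the spring (7 to 10 N) raises the pack by 26.5.
- tester: the torque tester: a light grey block 120 (x) x 100 (y) x 120 high, with a low block (dark sloped screen, square drive) on its robot side that reaches 130 from the slot's centre and is under 80 high. An empty slot in its flat top. Fixed to the bench; takes at most 35 N. Origin: on the bench under the slot's centre; x runs along the slot's long side, away from the robot.
- tester_mouth (a point): centre of the tester's slot at rim level (its flat top, 120 above the bench). Axes as the tester. Both slots are 62.4 x 36.4 inside (1.2 free on each side of the pack), with a 5 mm, 45 degree lead-in round the rim. A pack standing loose on the raised carriage has its top about 35.5 above the rim; held by the catch, about 9, in the tester up to 4 more or less.
- tester_catch (a joint): press-down of the tester's carriage (m): 0 up; pressed fully and let go it stays held, at 0.0265; pressed again it pops up. This catch (with its stop) sits up to 4 mm higher or lower, unseen: feel it. The spring takes 3 to 9 N over the pack's weight; 4.2 below the held height it clicks, 1.6 lower is a rubber stop, 10 N per mm: press at 10 mm/s or less and stop at 12 to 20 N, then lift off.
- link_a: a black moulded suspension link lying flat between the two machines, 88 x 30 x 22, origin under its middle; leave it alone.
- link_b: a second black link, same shape, lying towards the far side, origin under its middle; leave it alone.
- wrench: a steel wrench lying on the bench; leave it alone.
- driver: a screwdriver with a grey handle lying to the right, near the robot; leave it alone.
- bushing: a steel bushing (ring), outer diameter 32, height 24, standing between the machines, nearer the robot; leave it alone.
- jar: a white jar with a black lid, diameter 56, height 75, towards the far side; leave it alone.
Not all that is in view belongs to the job. Leave any green, pink or white look-alike of the part that bears pack_mid alone.

How it is judged:
On the way, in this order (a step that is already met when the one before it is completed fails the run):
1. the pack has been pressed and released: it has popped up and stands in the charger's slot with the charger's carriage up (value of joint charger_catch below 0.004 m and horizontal distance between pack_mid and charger_mouth below 0.006 m and z of pack_mid in the frame of charger between 0.088 and 0.102 m), for 0.1 s.
2. the pack has entered the tester's slot by at least 10 mm, upright, while the tester's carriage is still up (horizontal distance between pack_mid and tester_mouth below 0.006 m and z of pack_mid in the frame of tester below 0.155 m and angle between pack_mid's own z axis and vertical below 0.12 rad and value of joint tester_catch below 0.012 m), for 0.1 s.
At the end, for the whole second after the job is handed in: The pack stands upright in the tester's slot (centre within 5 mm of the slot's centre, within 0.08 rad of upright, its centre 77 to 92 mm above the bench), at rest and held by the catch (tester's carriage between 20 and 31.5 mm down), and the charger's carriage is up (less than 4 mm down) (value of joint tester_catch between 0.02 and 0.0315 m and horizontal distance between pack_mid and tester_mouth below 0.005 m and z of pack_mid in the frame of tester between 0.077 and 0.092 m and angle between pack_mid's own z axis and vertical below 0.08 rad and velocity of joint tester_catch between -0.01 and 0.01 m/s and value of joint charger_catch below 0.004 m); the robot touches nothing.
It fails at once if the tester was pressed with more than 35 N (contact force between tester and anything else above 35 N).
It fails at once if the charger was pressed with more than 35 N (contact force between charger and anything else above 35 N).
It fails at once if one of the other things on the bench was moved by more than 30 mm (distance of any of link_a, link_b, wrench, driver, bushing, jar from where it was at the start of the episode above 0.03 m).
It also fails if it takes over 64 s, if anything falls off the work surface, if the arm or the gripper's body presses on something with over 40 N, if the wrist force passes 120 N, or if a joint passes its speed limit or range.

## Working session

There is one attempt and no reset: what is moved stays moved. The work goes in short steps, Python scripts to look and compute and a tool call to move; the robot and the scene stay as the last step left them, time stands still between calls to the robot, and variables do not carry over. Pictures are saved under pics/ and viewed, and the job is handed in when it is done.

Besides the shell and the picture viewer there is one more tool, called after "Request:" as a command line: name --pt "numbers of a row" for each row, then --argument value for the rest. send_rows: Moves the arm, as the interface text tells. Its arguments: {"type":"object","properties":{"steps":{"type":"array","items":{"type":"array","items":{"type":"number"}}},"squeeze":{"type":"number"}},"required":["steps"]}

```bash
mkdir -p pics; ls; python3 - <<'E'
from cell import arm, imaging
import cv2
s=arm.observe(); print(s)
for n in ("scene","top"):
    p=imaging.camera_params(n); print(n,p)
    cv2.imwrite(f"pics/{n}0.png",imaging.get_image(n))
print(imaging.camera_params("wrist"))
E
```

```text
pics
{'clock': 0.0, 'joints': array([ 1.09340572,  0.43520926,  0.02497099,  1.57411284, -0.01156963,
        1.13401842, -0.07509272]), 'dq': array([-3.61040749e-04,  8.57428488e-04,  9.39931802e-04, -6.95993726e-04,
       -1.54448657e-03,  1.09376894e-03,  7.00358962e-05]), 'joint_efforts': array([-4.02236483e-04, -6.67853808e+01,  9.85542051e-01, -3.14463687e+01,
       -6.03869255e-02,  4.28028137e-02,  1.98750176e-04]), 'position': array([ 0.22854229, -0.58114891,  0.22594741]), 'ee_rot': array([-1.36272429,  0.92993904, -0.92760623]), 'force': array([-0.46496481, -0.56609763,  0.61027944]), 'ft_torque': array([-0.00441706, -0.01101941, -0.03059454]), 'width': 0.9982837134851049}
scene {'camera_matrix': array([[436.13480277,   0.        , 329.9982742 ],
       [  0.        , 436.13480277, 191.33567662],
       [  0.        ,   0.        ,   1.        ]]), 'position': array([1.21798199, 0.14711212, 0.65622758]), 'orientation': array([-1.38504486, -1.99671666,  0.96854058])}
top {'camera_matrix': array([[396.91852906,   0.        , 316.34020441],
       [  0.        , 396.91852906, 191.5455203 ],
       [  0.        ,   0.        ,   1.        ]]), 'position': array([ 0.32137398, -0.08100418,  1.15344064]), 'orientation': array([-2.13705943,  2.11329327, -0.20375472])}
{'camera_matrix': array([[298.69801669,   0.        , 317.66376902],
       [  0.        , 298.69801669, 200.81761811],
       [  0.        ,   0.        ,   1.        ]]), 'mount': array([[ 9.99999454e-01,  1.02475884e-03,  2.04990751e-04,
        -4.77285426e-04],
       [ 6.11141672e-05, -2.53159299e-01,  9.67424605e-01,
        -1.56604304e-01],
       [ 1.04327223e-03, -9.67424064e-01, -2.53159223e-01,
         6.68147728e-02],
       [ 0.00000000e+00,  0.00000000e+00,  0.00000000e+00,
         1.00000000e+00]])}
```

View pics/scene0.png

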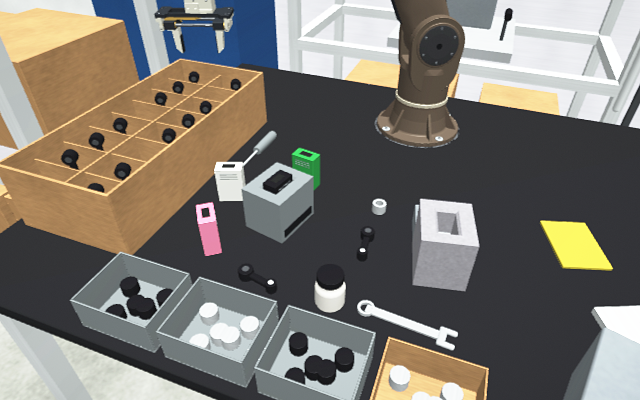

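View pics/top0.png

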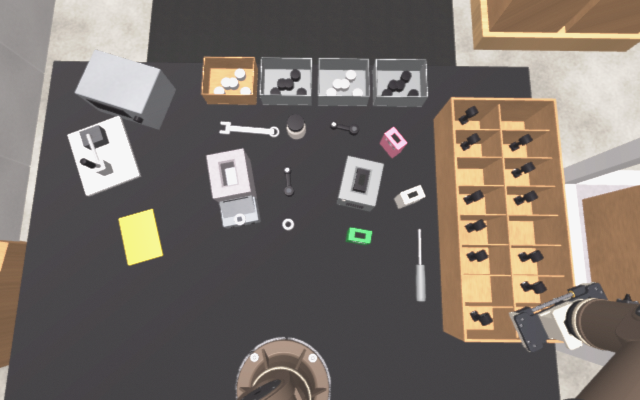

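The scene view shows the charger with the black pack at (278,182). The tester, with its empty slot, is at (447,222). In the top view the candidates for the pack are:
- black block in the grey charger at (361,181)
- green at (359,236)
- white at (409,197)
- pink at (393,141)

I choose the black one and check it in a close crop.

```bash
python3 - <<'E'
import cv2
a=cv2.imread("pics/top0.png"); 
c=cv2.resize(a[145:225,325:425],None,fx=7,fy=7,interpolation=cv2.INTER_CUBIC); cv2.imwrite("pics/c1.png",c)
c=cv2.resize(a[140:240,190:290],None,fx=6,fy=6,interpolation=cv2.INTER_CUBIC); cv2.imwrite("pics/c2.png",c)
E
```

```text
(no output)
```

View pics/c1.png

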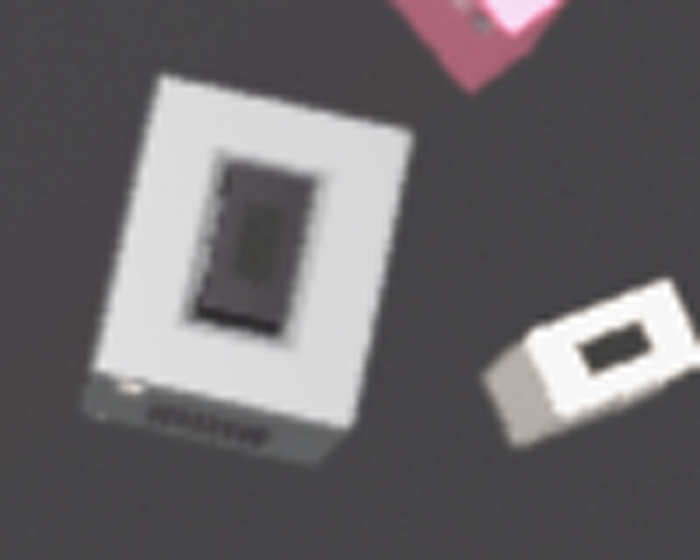

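View pics/c2.png

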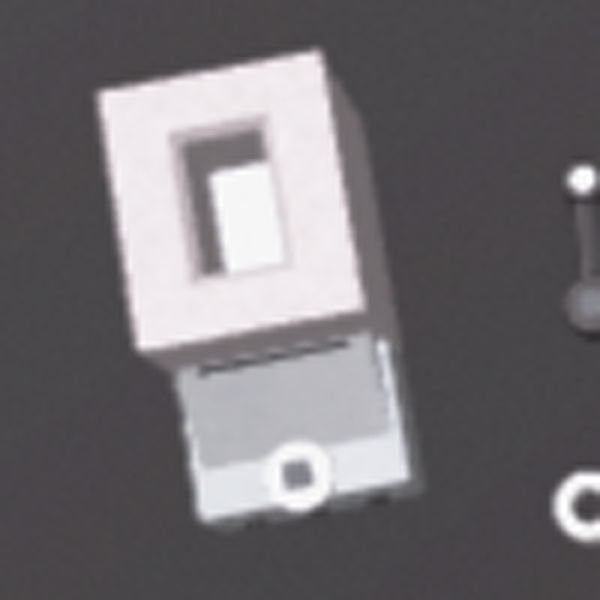

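```bash
cat > h.py <<'E'
import numpy as np
from scipy.spatial.transform import Rotation as R
from scipy.optimize import least_squares
from cell import arm, imaging
def cam(n,s=None):
    p=imaging.camera_params(n)
    if n!="wrist": return p["camera_matrix"],R.from_rotvec(p["orientation"]).as_matrix(),np.array(p["position"])
    T=np.eye(4);T[:3,:3]=R.from_rotvec(s["ee_rot"]).as_matrix();T[:3,3]=s["position"]
    T=T@p["mount"]; return p["camera_matrix"],T[:3,:3],T[:3,3]
def proj(c,P):
    K,Rm,t=c; q=(np.atleast_2d(P)-t)@Rm@K.T; return q[:,:2]/q[:,2:]
def fit(c,uv,loc,z,x0):
    loc=np.array(loc);uv=np.array(uv)
    def pts(p):
        C,S=np.cos(p[2]),np.sin(p[2]); xy=loc@np.array([[C,S],[-S,C]])+p[:2]
        return np.c_[xy,np.full(len(xy),z)]
    r=least_squares(lambda p:(proj(c,pts(p))-uv).ravel(),x0)
    return r.x,np.round(r.fun.reshape(-1,2),1).tolist()
RECT=lambda a,b:[[a,b],[a,-b],[-a,-b],[-a,b]]
E
python3 - <<'E'
from h import *
c=cam("top")
f=lambda L,s,o:(np.array(L)+.5)/s-.5+np.array(o)
# image up = +x world ; image left = +y
for nm,L,s,o,z,a,b in [("ch",[(160,73),(413,130),(352,430),(92,374)],7,(325,145),.105,.06,.05),
 ("pack",[(222,168),(318,180),(283,332),(192,318)],7,(325,145),.114,.03,.017),
 ("te",[(98,92),(322,48),(365,308),(138,352)],6,(190,140),.12,.06,.05),
 ("teslot",[(170,134),(265,117),(293,264),(195,282)],6,(190,140),.12,.0362,.0232)]:
    print(nm,fit(c,f(L,s,o),RECT(a,b),z,[.55,0,0]))
sc=cam("scene")
E
```

```text
ch (array([ 0.55209015, -0.20451061, -0.21387289]), [[0.0, 0.4], [-0.3, 0.2], [-0.2, -0.2], [0.4, -0.4]])
pack (array([ 0.55055095, -0.2032424 , -0.19578379]), [[0.4, -0.3], [-0.9, 0.5], [0.0, 0.2], [0.5, -0.4]])
te (array([0.56543213, 0.15208679, 0.20742801]), [[0.3, 0.0], [-0.3, 0.4], [-0.2, -0.2], [0.2, -0.2]])
teslot (array([0.56542308, 0.1520986 , 0.21692015]), [[-0.6, -0.4], [0.6, -0.9], [0.5, 0.4], [-0.4, 0.9]])
```

```bash
cat >> h.py <<'E'
def st():
    s=arm.observe(); M=R.from_rotvec(s["ee_rot"]).as_matrix(); return s,M,np.array(s["position"])
def goto(xy,z,yawx=None,fr=None):
    """shift in tool cm to reach world point; roll so jaw axis x lies along yawx (mod pi)"""
    s,M,p=st(); d=np.array([xy[0],xy[1],z])-p
    a=np.arctan2(M[1,0],M[0,0]); 
    print("t",round(float(s["clock"]),2),"pos",np.round(p*1000,1),"F",np.round(s["force"],1),"w",round(s["width"],3),"xaxis yaw",round(a,3),"y.z",round(M[2,1],4),"q7",np.round(s["joints"],2))
    if yawx is not None:
        e=(yawx-a+np.pi/2)%np.pi-np.pi/2; print("world yaw turn",round(e,3),"=> roll",round(-e if M[2,1]<0 else e,3))
    print("tool shift cm",np.round(M.T@d*100,2))
E
python3 - <<'E'
from h import *
s,M,p=st(); print(np.round(M,3))
goto([.551,-.204],.25,-.208+np.pi/2)
E
```

```text
[[ 0.366 -0.001  0.931]
 [-0.931  0.001  0.366]
 [-0.001 -1.    -0.   ]]
t 0.1 pos [ 228.6 -581.2  226. ] F [ 1.4 -0.3 -0.1] w 1.005 xaxis yaw -1.196 y.z -1.0 q7 [ 1.09  0.44  0.03  1.57 -0.01  1.13 -0.08]
world yaw turn -0.583 => roll 0.583
tool shift cm [-23.31  -2.37  43.81]
```

Request:
send_rows --pt "0 0 -4 0 0" --pt "0 -23.3 -4 43.8 0.583" --pt "0 -23.3 -4 43.8 0.583" --pt "0 -23.3 -4 43.8 0.583" --pt "0 -23.3 -4 43.8 0.583" --pt "0 -23.3 -4 43.8 0.583" --pt "0 -23.3 -4 43.8 0.583" --pt "0 -23.3 -4 43.8 0.583" --pt "0 -23.3 -4 43.8 0.583" --pt "0 -23.3 -4 43.8 0.583" --pt "0 -23.3 -4 43.8 0.583" --pt "0 -23.3 -4 43.8 0.583" --pt "0 -23.3 -4 43.8 0.583" --pt "0 -23.3 -4 43.8 0.583" --squeeze 20

```text
clock: 1.85
position: [0.5507, -0.2053, 0.2668]
ee_rot: [-1.103, 1.362, -1.362]
force: [0.4, 0.8, -0.3]
width: 0.005
```

```bash
python3 - <<'E'
from h import *
import cv2
goto([.551,-.204],.13,-.208+np.pi/2)
s,_,_=st(); im=imaging.get_image("wrist"); cv2.imwrite("pics/w1.png",im)
c=cam("wrist",s); print(np.round(c[2],3))
E
```

```text
t 1.85 pos [ 550.7 -205.3  266.8] F [ 0.4  0.8 -0.3] w 0.005 xaxis yaw -1.781 y.z -1.0 q7 [ 0.31  0.35 -0.06  1.6   0.02  1.19 -1.53]
world yaw turn 0.002 => roll -0.002
tool shift cm [-0.14 13.68  0.  ]
[ 0.616 -0.219  0.423]
```

View pics/w1.png

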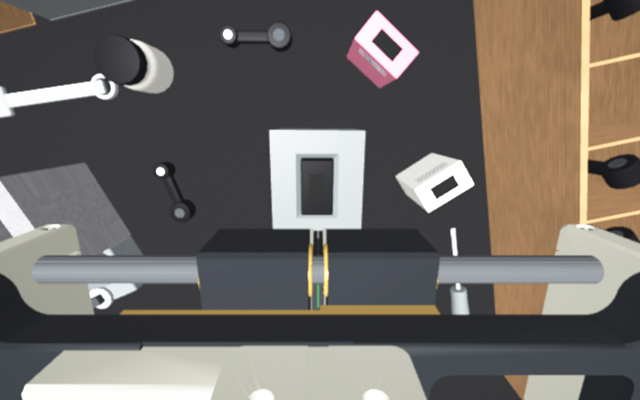

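The wrist view shows the black pack in the charger's slot at (317,186), above the closed fingers at (318,250). I'll crop in on it to refine the pose.

```bash
python3 - <<'E'
import cv2
a=cv2.imread("pics/w1.png"); 
c=cv2.resize(a[120:235,260:375],None,fx=5,fy=5,interpolation=cv2.INTER_CUBIC); cv2.imwrite("pics/c3.png",c)
E
```

```text
(no output)
```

View pics/c3.png

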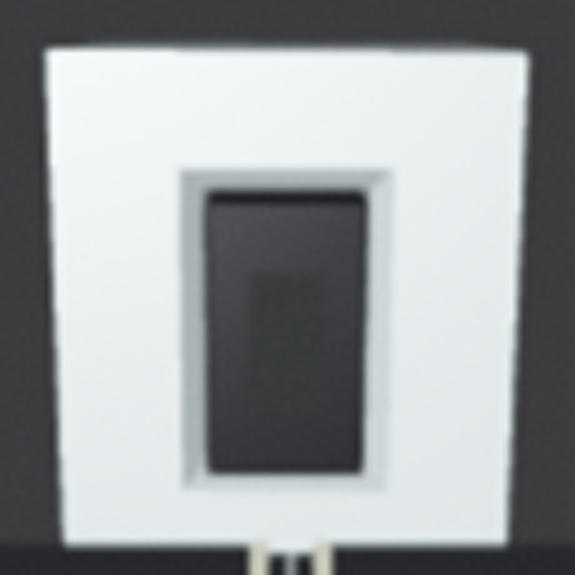

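```bash
python3 - <<'E'
from h import *
s,_,_=st(); c=cam("wrist",s)
f=lambda L:(np.array(L)+.5)/5-.5+np.array((260,120))
a,b=.0362,.0232
print(fit(c,f([(182,170),(392,170),(387,490),(183,490),(45,52),(528,55)]),RECT(a,b)+[[.06,.05],[.06,-.05]],.105,[.55,-.2,-.2]))
print(fit(c,f([(208,195),(367,195),(363,473),(207,473)]),RECT(.03,.017),.114,[.55,-.2,-.2]))
E
```

```text
(array([ 0.55026694, -0.20417815, -0.21296581]), [[-1.0, -0.5], [0.8, -0.3], [0.4, 0.9], [-0.3, 0.7], [0.2, -0.2], [-0.0, -0.3]])
(array([ 0.55170429, -0.20460735, -0.21557785]), [[-0.6, -0.1], [0.5, 0.2], [0.2, 0.1], [-0.0, -0.1]])
```

Request:
send_rows --pt "0 -0.1 5 0 0" --pt "0 -0.1 10 0 0" --pt "0 -0.1 13 0 0" --pt "0 -0.1 14.2 0 0" --pt "0 -0.1 14.2 0 0" --pt "0 -0.1 14.2 0 0"

```text
clock: 2.65
position: [0.5523, -0.2038, 0.1262]
ee_rot: [-1.102, 1.359, -1.362]
force: [0.2, -0.3, 0.1]
width: 0.001
```

```bash
python3 - <<'E'
from h import *
goto([.551,-.2043],.114,-.213+np.pi/2)
E
```

```text
t 2.65 pos [ 552.3 -203.8  126.2] F [ 0.2 -0.3  0.1] w 0.001 xaxis yaw -1.779 y.z -1.0 q7 [ 0.31  0.48 -0.06  1.78  0.04  0.88 -1.55]
world yaw turn -0.005 => roll 0.005
tool shift cm [ 0.07  1.22 -0.12]
```

Request:
send_rows --pt "0 0 0.4 0 0" --pt "0 0 0.7 0 0" --pt "0 0 0.9 0 0" --pt "0 0 1.0 0 0" --pt "0 0 1.1 0 0" --pt "0 0 1.2 0 0" --pt "0 0 1.3 0 0"

```text
clock: 3.52
position: [0.5513, -0.2035, 0.1124]
ee_rot: [-1.103, 1.361, -1.361]
force: [-1.9, 0.9, 8.1]
width: 0.003
```

Request:
send_rows --pt "0 0 0.1 0 0" --pt "0 0 0.2 0 0"

```text
clock: 3.78
position: [0.5513, -0.2035, 0.1104]
ee_rot: [-1.103, 1.361, -1.361]
force: [-3.1, -0.1, 7.5]
width: 0.005
```

Request:
send_rows --pt "0 0 0.1 0 0"

```text
clock: 3.9
position: [0.5514, -0.2035, 0.1094]
ee_rot: [-1.103, 1.361, -1.361]
force: [-2.1, 1.4, 8.7]
width: 0.007
```

Request:
send_rows --pt "0 0 0.1 0 0"

```text
clock: 4.03
position: [0.5514, -0.2035, 0.1084]
ee_rot: [-1.103, 1.361, -1.361]
force: [-2.7, 1.3, 9.3]
width: 0.008
```

Request:
send_rows --pt "0 0 0.05 0 0"

```text
clock: 4.15
position: [0.5515, -0.2036, 0.1081]
ee_rot: [-1.103, 1.36, -1.361]
force: [-3.9, 0.5, 11.2]
width: 0.002
```

Request:
send_rows --pt "0 0 0.05 0 0"

```text
clock: 4.28
position: [0.5515, -0.2036, 0.1079]
ee_rot: [-1.103, 1.36, -1.362]
force: [-4.1, 2.4, 15.0]
width: 0.006
```

Request:
send_rows --pt "0 0 -0.3 0 0" --pt "0 0 -0.8 0 0" --pt "0 0 -1.4 0 0" --pt "0 0 -2 0 0" --pt "0 0 -2.6 0 0" --pt "0 0 -3.2 0 0" --pt "0 0 -3.8 0 0" --pt "0.75 0 -6.0 0 0" --pt "0.75 0 -9 0 0" --pt "0.75 0 -10 0 0" --pt "0.75 0 -10 0 0" --pt "0.75 0 -10 0 0"

```text
clock: 5.78
position: [0.5507, -0.2034, 0.2055]
ee_rot: [-1.105, 1.362, -1.36]
force: [0.0, -0.1, -0.1]
width: 0.501
```

```bash
python3 - <<'E'
from h import *
import cv2
goto([.551,-.2043],.1405-.019+.019,-.213+np.pi/2)
s,_,_=st(); im=imaging.get_image("wrist"); cv2.imwrite("pics/w2.png",im[:,100:540])
E
```

```text
t 5.78 pos [ 550.7 -203.4  205.5] F [ 0.  -0.1 -0.1] w 0.501 xaxis yaw -1.779 y.z -1.0 q7 [ 0.31  0.4  -0.06  1.69  0.03  1.06 -1.54]
world yaw turn -0.005 => roll 0.005
tool shift cm [0.09 6.5  0.06]
```

View pics/w2.png

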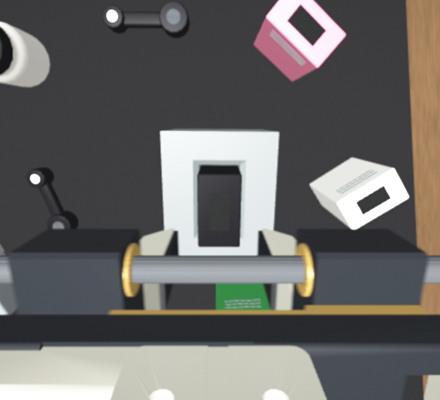

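```bash
python3 - <<'E'
from h import *
import cv2
s,_,_=st(); im=imaging.get_image("wrist")
c=cv2.resize(im[120:260,250:390],None,fx=5,fy=5,interpolation=cv2.INTER_CUBIC); cv2.imwrite("pics/c4.png",c)
cm=cam("wrist",s); C,S=np.cos(-.213),np.sin(-.213)
for z in (.114,.1405):
    P=[[.551+C*a-S*b,-.2043+S*a+C*b,z] for a,b in RECT(.03,.017)]
    print(z,np.round((proj(cm,P)-[250,120]+.5)*5).tolist())
E
```

```text
0.114 [[244.0, 238.0], [448.0, 240.0], [439.0, 577.0], [247.0, 576.0]]
0.1405 [[232.0, 264.0], [460.0, 266.0], [450.0, 638.0], [237.0, 636.0]]
```

View pics/c4.png

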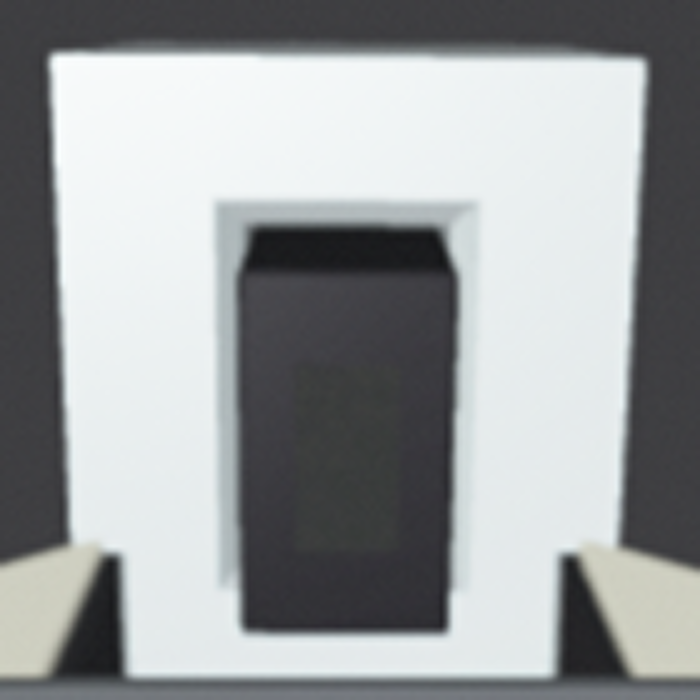

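Request:
send_rows --pt "0.75 0.1 3 0.05 0.005" --pt "0.75 0.1 6 0.05 0.005" --pt "0.75 0.1 7.5 0.05 0.005" --pt "0.75 0.1 8.5 0.05 0.005" --pt "0.75 0.1 9.2 0.05 0.005" --pt "0.75 0.1 9.4 0.05 0.005" --pt "0.75 0.1 9.4 0.05 0.005"

```text
clock: 6.75
position: [0.5519, -0.2047, 0.1132]
ee_rot: [-1.1, 1.364, -1.365]
force: [0.4, 0.7, -0.2]
width: 0.755
```

Request:
send_rows --pt "0.3 0 0 0 0" --pt "0.3 0 0 0 0" --pt "0.3 0 0 0 0" --pt "0.3 0 0 0 0" --pt "0.2 0 0 0 0" --pt "0.2 0 0 0 0" --pt "0.1 0 0 0 0" --pt "0.1 0 0 0 0" --squeeze 30

```text
clock: 7.75
position: [0.5517, -0.2046, 0.1128]
ee_rot: [-1.101, 1.364, -1.365]
force: [-0.5, 0.7, 0.8]
width: 0.372
```

Request:
send_rows --pt "0.1 0 -0.5 0 0" --pt "0.1 0 -1.5 0 0" --pt "0.1 0 -3 0 0" --pt "0.1 0 -5 0 0" --pt "0.1 0 -8 0 0" --pt "0.1 0 -11 0 0" --pt "0.1 0 -13 0 0" --pt "0.1 0 -13 0 0" --pt "0.1 0 -13 0 0"

```text
clock: 8.88
position: [0.5511, -0.2045, 0.2422]
ee_rot: [-1.101, 1.365, -1.364]
force: [-0.4, 0.4, -2.9]
width: 0.374
```

```bash
python3 - <<'E'
from h import *
goto([.5654,.1521],.243,.21+np.pi/2)
E
```

```text
t 8.88 pos [ 551.1 -204.5  242.2] F [-0.4  0.4 -2.9] w 0.374 xaxis yaw -1.784 y.z -1.0 q7 [ 0.31  0.37 -0.06  1.64  0.02  1.14 -1.54]
world yaw turn 0.423 => roll -0.423
tool shift cm [-35.15  -0.07  -6.15]
```

Request:
send_rows --pt "0.1 -6 -1 -2 -0.1" --pt "0.1 -12 -1 -4 -0.2" --pt "0.1 -18 -1 -7 -0.3" --pt "0.1 -24 -1 -10 -0.4" --pt "0.1 -30 -1 -12 -0.423" --pt "0.1 -35 -1 -12 -0.423" --pt "0.1 -35 -1 -12 -0.423" --pt "0.1 -35 -1 -12 -0.423" --pt "0.1 -35 -1 -12 -0.423" --pt "0.1 -35 -1 -12 -0.423"

```text
clock: 10.12
position: [0.5085, 0.1615, 0.2526]
ee_rot: [-1.301, 1.055, -1.055]
force: [0.6, 0.0, -3.0]
width: 0.37
```

```bash
python3 - <<'E'
from h import *
import cv2
goto([.5654,.1521],.19,.21+np.pi/2)
s,_,_=st(); im=imaging.get_image("wrist"); cv2.imwrite("pics/w3.png",im)
E
```

```text
t 10.12 pos [508.5 161.5 252.6] F [ 0.6  0.  -3. ] w 0.37 xaxis yaw -1.363 y.z -1.0 q7 [-0.16  0.29 -0.31  1.74  0.1   1.13 -1.87]
world yaw turn 0.002 => roll -0.002
tool shift cm [2.09 6.26 5.37]
```

View pics/w3.png

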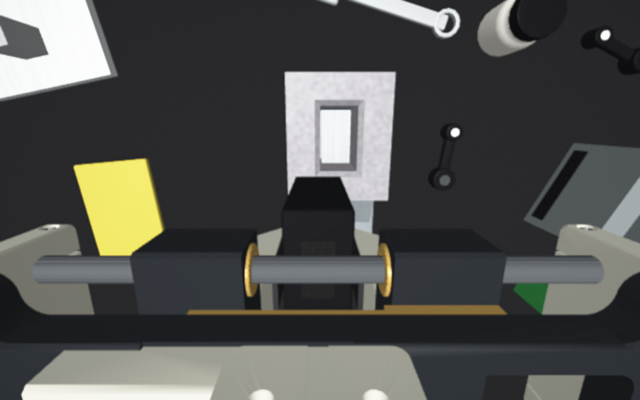

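The wrist view shows the tester's slot clear at (339,135) and the held pack at (319,210). I'll enlarge the view to measure both the slot and the pack.

```bash
python3 - <<'E'
import cv2
a=cv2.imread("pics/w3.png"); 
c=cv2.resize(a[60:240,270:410],None,fx=4.4,fy=4.4,interpolation=cv2.INTER_CUBIC)[:600]; c=cv2.resize(a[65:185,275:405],None,fx=5,fy=5,interpolation=cv2.INTER_CUBIC);cv2.imwrite("pics/c5.png",c)
c=cv2.resize(a[165:265,260:380],None,fx=6,fy=6,interpolation=cv2.INTER_CUBIC); cv2.imwrite("pics/c6.png",cv2.convertScaleAbs(c,alpha=2.5,beta=20))
E
```

```text
(no output)
```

View pics/c5.png

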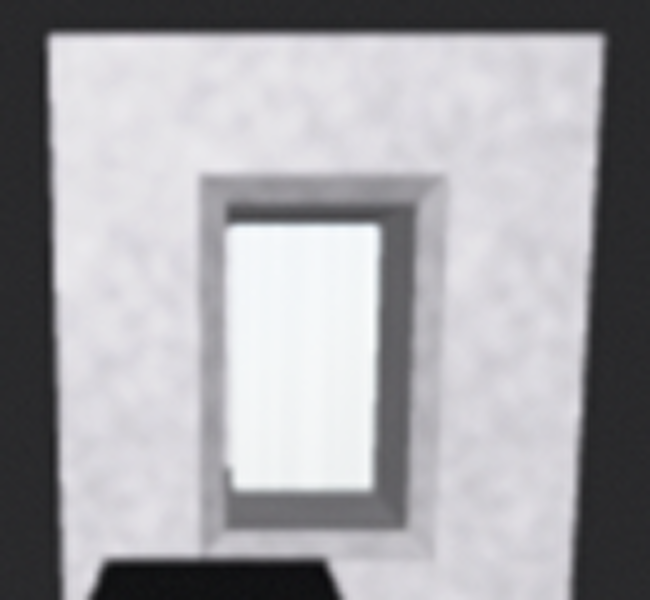

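View pics/c6.png

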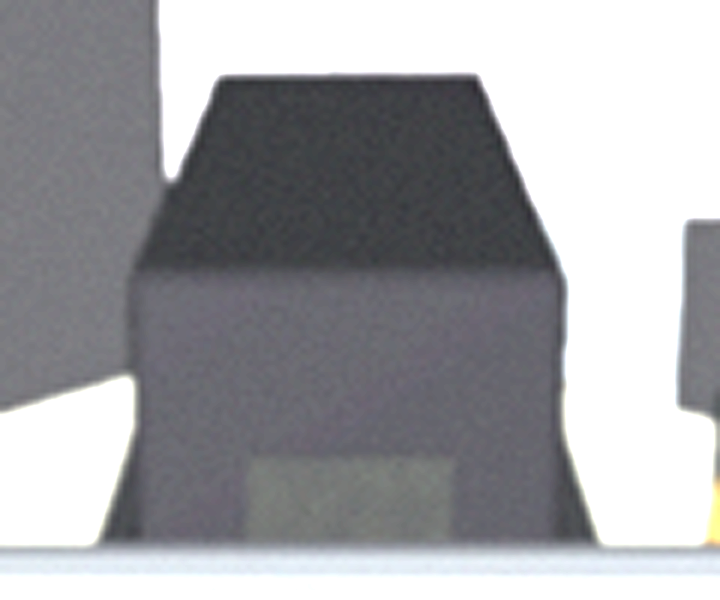

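```bash
python3 - <<'E'
from h import *
s,M,p=st(); c=cam("wrist",s); print(np.round(p*1000,1))
f=lambda L,k,o:(np.array(L)+.5)/k-.5+np.array(o)
o=(275,65)
print("rim",fit(c,f([(202,175),(446,175),(434,555),(205,555),(47,33),(606,34)],5,o),RECT(.0362,.0232)+[[.06,.05],[.06,-.05]],.12,[.56,.15,.2]))
print("inner",fit(c,f([(228,205),(416,205),(406,527),(226,527)],5,o),RECT(.0312,.0182),.115,[.56,.15,.2]))
uv=f([(220,77),(478,77),(135,270),(562,270)],6,(260,165))
loc=np.array([[.03,.017,-.0623],[.03,-.017,-.0623],[.03,.017,.0277],[.03,-.017,.0277]])
def pts(q):
    Rm=R.from_euler("ZYX",[q[2],q[3],0]).as_matrix(); return loc@Rm.T+[q[0],q[1],p[2]+q[4]]
r=least_squares(lambda q:np.r_[(proj(c,pts(q))-uv).ravel(),q[4]*300],[p[0],p[1],.2,0,0])
q=r.x;print("pack x,y,yaw,pitch,dz",q,np.round(r.fun,1))
# bottom centre of pack
Rm=R.from_euler("ZYX",[q[2],q[3],0]).as_matrix()
for z in(-.0623,.0277): print(Rm@[0,0,z]+[q[0],q[1],p[2]+q[4]])
E
```

```text
[508.5 161.7 252.7]
rim (array([0.56319698, 0.152941  , 0.21095954]), [[-0.7, -0.6], [1.0, -0.7], [0.6, 1.1], [-1.0, 1.2], [0.3, -0.1], [-0.2, -0.5]])
inner (array([0.56321894, 0.1530958 , 0.2080552 ]), [[-0.6, -0.7], [0.6, -0.7], [0.3, 0.8], [-0.3, 0.8]])
pack x,y,yaw,pitch,dz [ 0.5055555   0.16133781  0.20890831  0.01058083 -0.00538428] [-0.9  0.1  0.7  0.1 -0.6 -0.   0.7 -0.  -1.6]
[0.50491066 0.1612011  0.18498771]
[0.50584221 0.16139859 0.27498267]
```

Request:
send_rows --pt "0.1 1 0 3 0" --pt "0.1 2.05 0 5.4 0" --pt "0.1 2.05 0 5.4 0" --pt "0.1 2.05 2.5 5.4 0" --pt "0.1 2.05 4.5 5.4 0" --pt "0.1 2.05 6.0 5.4 0" --pt "0.1 2.05 6.0 5.4 0" --pt "0.1 2.05 6.0 5.4 0"

```text
clock: 11.18
position: [0.5658, 0.1543, 0.1935]
ee_rot: [-1.3, 1.053, -1.054]
force: [0.1, 0.3, -2.4]
width: 0.366
```

```bash
python3 - <<'E'
from h import *
import cv2
goto([.5658,.1526],.19,.209+np.pi/2)
s,_,_=st(); im=imaging.get_image("wrist"); cv2.imwrite("pics/c7.png",cv2.resize(im[130:260,240:400],None,fx=4.5,fy=4.5,interpolation=cv2.INTER_CUBIC))
im=imaging.get_image("scene"); cv2.imwrite("pics/c8.png",cv2.resize(im[120:300,370:520],None,fx=3.3,fy=3.3,interpolation=cv2.INTER_CUBIC))
E
```

```text
t 11.18 pos [565.8 154.3 193.5] F [ 0.1  0.3 -2.4] w 0.366 xaxis yaw -1.361 y.z -1.0 q7 [-0.15  0.42 -0.29  1.7   0.13  1.04 -1.84]
world yaw turn -0.001 => roll 0.001
tool shift cm [ 0.16  0.35 -0.04]
```

View pics/c7.png

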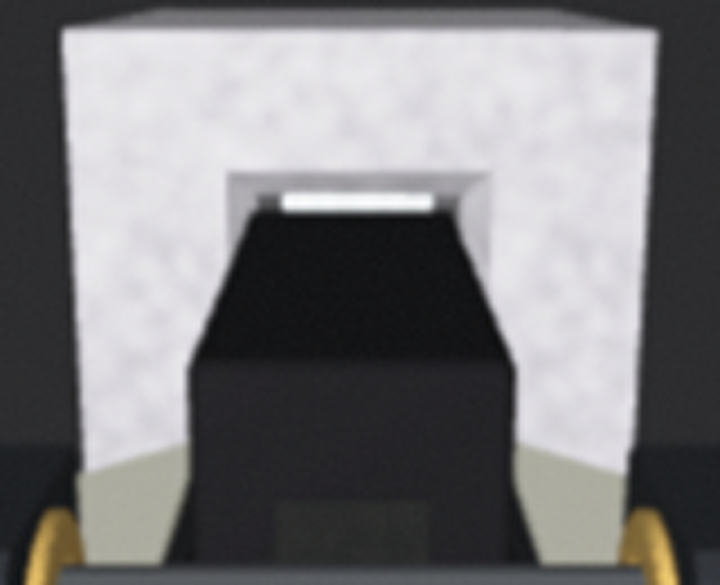

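View pics/c8.png

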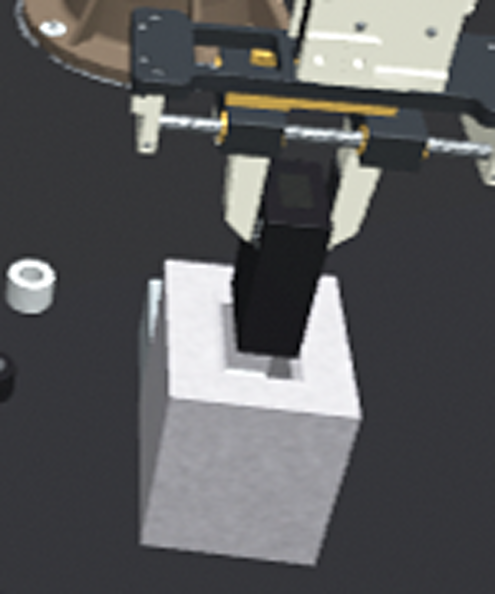

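```bash
python3 - <<'E'
from h import *
s,M,p=st(); c=cam("wrist",s)
f=lambda L:(np.array(L)+.5)/4.5-.5+np.array((240,130))
def unp(uv,z):
    K,Rm,t=c; d=Rm@np.linalg.inv(K)@np.r_[uv,1]; return t+d*(z-t[2])/d[2]
rim=[M.T@(unp(u,.12)-p)*1000 for u in f([(228,172),(492,172),(60,30),(660,30)])]
pk=[M.T@(unp(u,p[2]-.0623)-p)*1000 for u in f([(258,212),(452,212)])]
pt=[M.T@(unp(u,p[2]+.0277)-p)*1000 for u in f([(190,366),(515,366)])]
print(np.round(rim,1),np.round(pk,1),np.round(pt,1))
E
```

```text
[[-21.5  73.7  32.9]
 [ 23.9  73.7  32.9]
 [-49.1  73.7  56.7]
 [ 51.5  73.7  56.9]] [[-15.7  62.3  27.9]
 [ 16.3  62.3  27.9]] [[-16.4 -27.7  28.3]
 [ 16.1 -27.7  28.3]]
```

Request:
send_rows --pt "0.1 0.1 0 -0.1 0" --pt "0.1 0.1 0.4 -0.1 0" --pt "0.1 0.1 0.8 -0.1 0" --pt "0.1 0.1 1.1 -0.1 0" --pt "0.1 0.1 1.4 -0.1 0" --pt "0.1 0.1 1.7 -0.1 0"

```text
clock: 12.02
position: [0.5647, 0.1529, 0.1755]
ee_rot: [-1.301, 1.053, -1.053]
force: [0.1, -0.7, -2.9]
width: 0.366
```

Request:
send_rows --pt "0.1 0 0.3 0 0" --pt "0.1 0 0.6 0 0"

```text
clock: 12.28
position: [0.5647, 0.1529, 0.1695]
ee_rot: [-1.301, 1.053, -1.053]
force: [-0.3, -0.7, -2.3]
width: 0.371
```

Request:
send_rows --pt "0.1 0 0.4 0 0" --pt "0.1 0 0.8 0 0" --pt "0.1 0 1.2 0 0" --pt "0.1 0 1.6 0 0" --pt "0.1 0 2.0 0 0"

```text
clock: 12.9
position: [0.5647, 0.1529, 0.1494]
ee_rot: [-1.301, 1.053, -1.053]
force: [0.2, -0.3, -2.7]
width: 0.368
```

Request:
send_rows --pt "0.1 0 0.4 0 0" --pt "0.1 0 0.8 0 0" --pt "0.1 0 1.2 0 0" --pt "0.1 0 1.6 0 0" --pt "0.1 0 1.8 0 0"

```text
clock: 13.52
position: [0.5646, 0.1528, 0.1314]
ee_rot: [-1.301, 1.053, -1.053]
force: [-0.7, 0.7, -2.5]
width: 0.37
```

Request:
send_rows --pt "0.1 0 0.15 0 0" --pt "0.1 0 0.3 0 0"

```text
clock: 13.78
position: [0.5648, 0.1529, 0.1287]
ee_rot: [-1.301, 1.053, -1.053]
force: [0.5, 0.0, -3.3]
width: 0.371
```

Request:
send_rows --pt "0.1 0 0.1 0 0" --pt "0.1 0 0.1 0 0"

```text
clock: 14.02
position: [0.5648, 0.1529, 0.1278]
ee_rot: [-1.301, 1.053, -1.053]
force: [-0.4, 0.3, -1.4]
width: 0.37
```

Request:
send_rows --pt "0.5 0 0.1 0 0" --pt "0.7 0 0.1 0 0" --pt "0.7 0 0.1 0 0" --pt "0.7 0 0.1 0 0" --pt "0.7 0 -3 0 0" --pt "0.7 0 -6 0 0" --pt "0 0 -6 0 0" --pt "0 0 -6 0 0" --pt "0 0 -6 0 0" --pt "0 0 -6 0 0" --pt "0 0 -6 0 0" --pt "0 0 -6 0 0"

```text
clock: 15.52
position: [0.5647, 0.1529, 0.1875]
ee_rot: [-1.301, 1.053, -1.053]
force: [-0.3, 0.5, 0.6]
width: 0.094
```

```bash
python3 - <<'E'
from h import *
import cv2
goto([.5647,.1529],.17,.209+np.pi/2)
s,_,_=st(); im=imaging.get_image("wrist"); cv2.imwrite("pics/c9.png",cv2.resize(im[100:260,240:400],None,fx=3.6,fy=3.6,interpolation=cv2.INTER_CUBIC))
E
```

```text
t 15.53 pos [564.7 152.9 187.5] F [-0.3  0.5  0.6] w 0.094 xaxis yaw -1.361 y.z -1.0 q7 [-0.15  0.43 -0.28  1.71  0.14  1.03 -1.84]
world yaw turn -0.001 => roll 0.001
tool shift cm [-0.    1.75  0.  ]
```

View pics/c9.png

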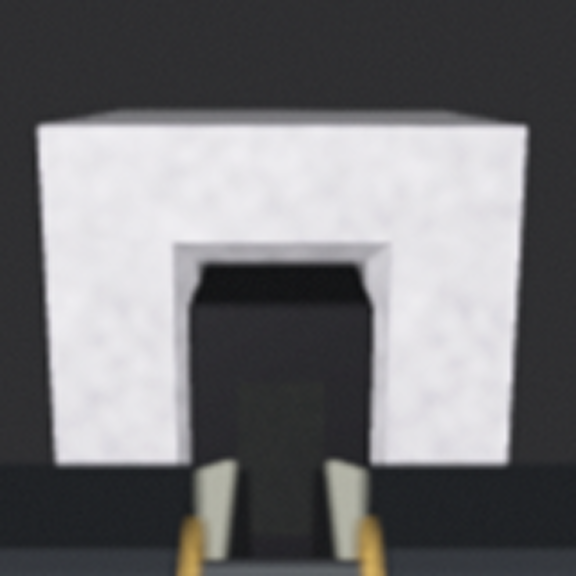

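Request:
send_rows --pt "0 0 0.9 -0.1 0" --pt "0 0 1.8 -0.1 0" --pt "0 0 2.5 -0.1 0" --pt "0 0 2.8 -0.1 0" --pt "0 0 2.9 -0.1 0" --pt "0 0 3.0 -0.1 0" --pt "0 0 3.1 -0.1 0" --pt "0 0 3.2 -0.1 0" --pt "0 0 3.3 -0.1 0" --pt "0 0 3.4 -0.1 0" --pt "0 0 3.5 -0.1 0" --pt "0 0 3.6 -0.1 0"

```text
clock: 17.08
position: [0.5639, 0.1527, 0.1518]
ee_rot: [-1.301, 1.053, -1.054]
force: [-0.3, -0.5, 5.6]
width: 0.001
```

Request:
send_rows --pt "0 0 0.1 0 0" --pt "0 0 0.2 0 0" --pt "0 0 0.3 0 0" --pt "0 0 0.4 0 0" --pt "0 0 0.5 0 0" --pt "0 0 0.6 0 0" --pt "0 0 0.7 0 0" --pt "0 0 0.8 0 0" --pt "0 0 0.9 0 0" --pt "0 0 1.0 0 0" --pt "0 0 1.1 0 0" --pt "0 0 1.2 0 0"

```text
clock: 18.58
position: [0.564, 0.1528, 0.14]
ee_rot: [-1.301, 1.053, -1.054]
force: [-1.1, -1.2, 7.2]
width: 0.003
```

Contact is steady. Next I go to about 0.130, then single steps.

Request:
send_rows --pt "0 0 0.1 0 0" --pt "0 0 0.2 0 0" --pt "0 0 0.3 0 0" --pt "0 0 0.4 0 0" --pt "0 0 0.5 0 0" --pt "0 0 0.6 0 0" --pt "0 0 0.7 0 0" --pt "0 0 0.8 0 0" --pt "0 0 0.9 0 0" --pt "0 0 1.0 0 0"

```text
clock: 19.82
position: [0.564, 0.1528, 0.1302]
ee_rot: [-1.3, 1.053, -1.054]
force: [-1.4, -0.1, 8.7]
width: 0.002
```

Request:
send_rows --pt "0 0 0.1 0 0" --pt "0 0 0.2 0 0"

```text
clock: 20.08
position: [0.564, 0.1528, 0.1281]
ee_rot: [-1.3, 1.053, -1.054]
force: [-0.7, 0.8, 6.8]
width: 0.004
```

Request:
send_rows --pt "0 0 0.1 0 0"

```text
clock: 20.2
position: [0.564, 0.1528, 0.1271]
ee_rot: [-1.301, 1.053, -1.054]
force: [-0.9, -0.9, 8.2]
width: 0.006
```

Request:
send_rows --pt "0 0 0.1 0 0"

```text
clock: 20.32
position: [0.564, 0.1528, 0.1261]
ee_rot: [-1.301, 1.053, -1.054]
force: [-1.2, 0.2, 8.9]
width: 0.005
```

Request:
send_rows --pt "0 0 0.1 0 0"

```text
clock: 20.45
position: [0.5641, 0.1528, 0.1252]
ee_rot: [-1.3, 1.053, -1.054]
force: [-1.7, -0.6, 11.4]
width: 0.002
```

Request:
send_rows --pt "0 0 0.1 0 0"

```text
clock: 20.58
position: [0.5642, 0.1529, 0.1246]
ee_rot: [-1.3, 1.053, -1.054]
force: [-3.5, -1.5, 15.9]
width: 0.002
```

Request:
send_rows --pt "0 0 0 0 0"

```text
clock: 20.7
position: [0.5643, 0.1529, 0.1248]
ee_rot: [-1.3, 1.052, -1.054]
force: [-3.1, -1.6, 14.5]
width: 0.005
```

Request:
send_rows --pt "0 0 -0.1 0 0" --pt "0 0 -0.2 0 0" --pt "0 0 -0.4 0 0" --pt "0 0 -0.6 0 0"

```text
clock: 21.2
position: [0.564, 0.1528, 0.1301]
ee_rot: [-1.3, 1.053, -1.054]
force: [-0.9, -0.2, 8.4]
width: 0.012
```

Request:
send_rows --pt "0 0 -0.5 0 0" --pt "0 0 -2 0 0" --pt "0 0 -5 0 0" --pt "0 0 -8 0 0" --pt "0 0 -8 0 0" --pt "0 0 -8 0 0"

```text
clock: 21.95
position: [0.5634, 0.1525, 0.2095]
ee_rot: [-1.302, 1.054, -1.053]
force: [-0.5, 0.4, -0.7]
width: 0.002
```

```bash
python3 - <<'E'
from h import *
import cv2
goto([.5647,.1529],.17,.209+np.pi/2)
s,_,_=st(); im=imaging.get_image("wrist"); cv2.imwrite("pics/c10.png",cv2.resize(im[100:260,240:400],None,fx=3.6,fy=3.6,interpolation=cv2.INTER_CUBIC))
im=imaging.get_image("scene"); cv2.imwrite("pics/s10.png",im)
cv2.imwrite("pics/s11.png",cv2.resize(im[130:300,230:500],None,fx=2.9,fy=2.9,interpolation=cv2.INTER_CUBIC))
E
```

```text
t 21.95 pos [563.4 152.5 209.5] F [-0.5  0.4 -0.7] w 0.002 xaxis yaw -1.361 y.z -1.0 q7 [-0.15  0.4  -0.29  1.68  0.13  1.08 -1.84]
world yaw turn -0.001 => roll 0.001
tool shift cm [-0.01  3.95  0.14]
```

View pics/c10.png

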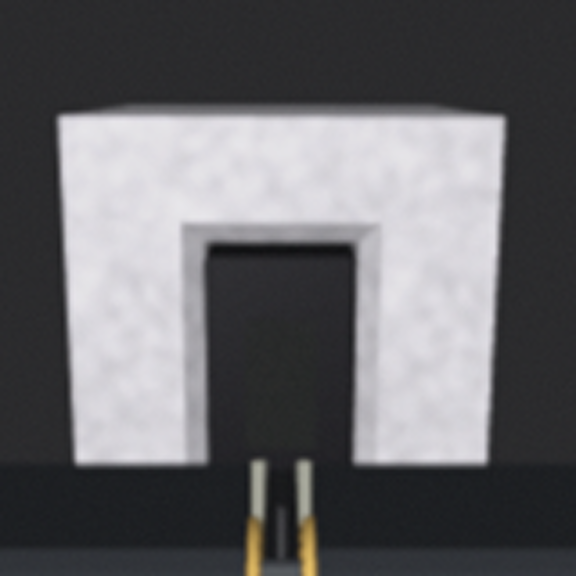

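View pics/s11.png

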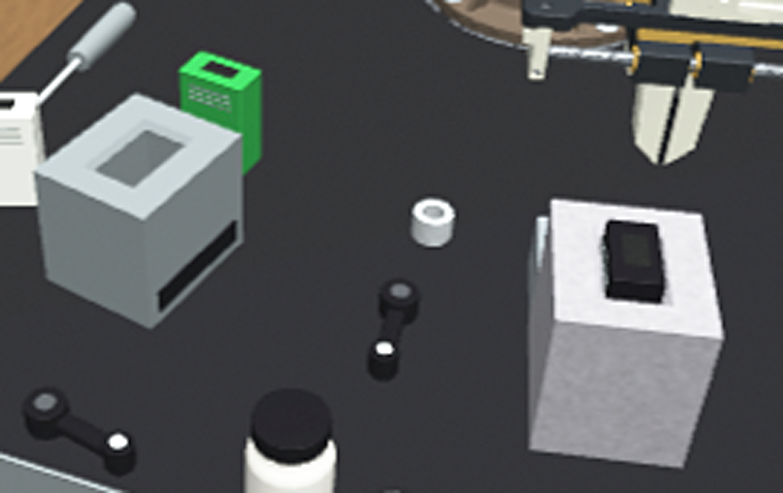

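```bash
python3 - <<'E'
from cell import arm
print(arm.sign_off())
E
```

```text
the job is handed in; nothing more can be done
None
```

The pack is out of the charger and standing in the tester's slot, where it looks held down. I handed the job in at about 22 s of the 64 s allowed; no verdict was reported.

- **Charger:** I pressed the pack to about 15 N and lifted off slowly. It popped up, and the wrist picture matched a top height of about 0.1405 m. I then gripped it across its 34 mm width and lifted it out without snagging.
- **Insertion:** I re-measured the pack against the tester's slot with the wrist camera. I shifted 1 mm on each of two axes, and the pack went in with no side force.
- **Tester press:** I pressed at 8 mm/s, then in single 1 mm steps, until the force reached 15.9 N on the rubber stop. That was with the pack's top at about 0.1247 m, and I then lifted off.
- **Last checks:** The pack stayed down after I lifted off, its top about 10 mm above the rim. From the stop height I work out its centre at about 85 mm above the bench. The gripper is clear with no contact force, the charger's slot is empty, and the other things in the last close-up look undisturbed.
- **Not confirmed:** I did not read the catch or carriage positions directly; "held" and "carriage up" rest on the pictures and forces. The wrench, at the edge of the scene, was not in that close-up.
- **Disagreement:** The top and wrist cameras differed by about 2 mm on the tester's position, so I relied on measuring the pack relative to the slot.

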